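Set out the squash size samples

ROBOT

A 6-joint arm with a two-finger parallel gripper is mounted at the origin on the work surface. World frame = base frame: x ahead of the robot, y to its left, z up, the work surface at z = 0. Lengths are in m, angles in degrees, forces in N, time in s.
With the tool pointing down it reaches from about 0.3 to 0.75 m from the base axis. Payload 8.5 kg.
Tool frame: the origin (TCP) lies on the centre line of the jaws, within the pads' length; the fingertips stand 19 mm ahead of it and the grasp point (between the pads) is the TCP (env.tcp_to_tips is the z of the fingertips in the tool frame, in m); z points along the fingers, y is the line along which they close (so a half turn about z gives the same grasp; the last joint's range is limited). The gripper opens to 85 mm and grips with 20 to 120 N. Pads are 22 mm wide; open, the fingers measure 114 mm over their backs; the gripper's body (76 mm by 85 mm) begins 54 mm behind the grasp point. The pads swing forward as they close: fully open they stand 13 mm farther back than shut.
Start: joints at [51.492, 21.807, 74.336, -0, 83.858, -12.336], TCP at [0.243, 0.494, 0.25] pointing down, gripper open.
Joint ranges: [-178.18, 178.18], [-50.72, 133.34], [12.68, 142.11], [-81.47, 261.47], [9.98, 163.14], [-165.26, 165.26]. Speed limits (degrees/s): [136.94, 136.94, 180, 180, 180, 180].

INTERFACE

Orientations are given as a 3x3 rotation matrix whose columns are the frame's x, y, z axes.
In Python, from rig import env gives the robot as it stands.
- The arm moves only by the tool servo_tool, never from a script. Its argument "steps" is a list of rows, each an object of numbers: "tx", "ty", "tz": the shift along the world's x, y, z in cm; "yaw": the turn about the world's z in degrees; "claw": the finger opening in cm, from 0 to 8.54. In form: [{"tx": .., "ty": .., "tz": .., "yaw": .., "claw": ..}, ...]. A call has 1 to 20 rows; each row shifts and turns the commanded pose from where the row before left it; what a row does not reach is not made up. A row lasts 1/10 s, in which the tool goes at most 50 mm and 8.59 degrees, less where a joint would pass 70% of its speed; a pose out of reach is approached as far as the arm can. A call with a gripper value outside its range is refused whole. The fingers move at their own pace and stop on an object; "newtons" is the grip in N (left out, the last holds). Time passes only in rows, so rows that do not move let the fingers close. It gives the time, the measured TCP pose, the force, the opening and the grip force at its end, in the units of the state.
- env.observe(): the state, without advancing time (a new reading comes with each control period).
- env.get_image(name): name is "side" or "top"; returns (picture, depth): 400x640x3 uint8, red, green, blue; 400x640 float32, m along the optical axis (not along the pixel's ray), 0 where there is no reading.
- env.camera_model(name): a dict with "fovy" (degrees; the focal length in pixels is half the picture's height over the tangent of half this angle, whatever the lens; pixels are square), "cx", "cy" (the principal point, pixels), "T" (4x4, takes a point from camera to world coordinates). Camera axes: x right, y down, z forward; pixel columns grow to the right and rows downward; lengths in m; the calibration is good to about 2 mm. A picture is of the moment at which its call begins. camera_model takes no time and is no camera call.
- env.close_job(): hands the job in; it is judged then, once.
The state is a dict: "time_s": time; "q": joint angles; "qvel": joint speeds; "joint_efforts": joint torques, N m; "position": TCP position; "tool_rot": TCP orientation; "ft_force": force on the tool from outside, world axes, zero at the start; "wrist_torque": the same for the moment, N m; "grip_width": finger opening in m; "gripper_force": force on a finger pad.
Only numpy, scipy, OpenCV 4.12 (cv2) and the standard library are available. Lean on these libraries where they do the work, as an engineer would, in place of code of your own. Each camera call takes 0.05 s, during which the arm holds its last target. There are 200 camera calls.

TASK

Set out the size samples for the squash packers: lay each of the three long yellow squash lying loose on the bench (not those in the crate) lengthwise on the two rods of the wooden cradle of its own size (large, medium, small), between the end boards, and seat the flat round pattypan level, stem up, in the ring stand. Lay them down without dropping them, and leave the tape roll and the scale weight where they are.

Things in the scene. Friction and masses are not known exactly. Their poses are not given: they have to be found in the camera images.
- large_squash: large yellow squash: a straight round-ended squash with a short stem at one end, lying on its side, 150 mm long over all (the stem, 12 mm in diameter, is the last 12 mm at +x), 50 mm in diameter. Origin on its long axis at half its overall length, 25 mm above whatever flat surface it lies on; x runs along it towards the stem. It can roll, and y and z turn with it.
- medium_squash: medium yellow squash: a straight round-ended squash with a short stem at one end, lying on its side, 115 mm long over all (the stem, 12 mm in diameter, is the last 12 mm at +x), 42 mm in diameter. Origin on its long axis at half its overall length, 21 mm above whatever flat surface it lies on; x runs along it towards the stem. It can roll, and y and z turn with it.
- small_squash: small yellow squash: a straight round-ended squash with a short stem at one end, lying on its side, 82 mm long over all (the stem, 12 mm in diameter, is the last 12 mm at +x), 34 mm in diameter. Origin on its long axis at half its overall length, 17 mm above whatever flat surface it lies on; x runs along it towards the stem. It can roll, and y and z turn with it.
- large_cradle: large wooden cradle, fixed: plywood base 190 x 70 mm, 8 mm thick; end boards 8 mm thick, 34 mm high from the bench, 174 mm apart inside; between them two parallel rods 10 mm in diameter, tops 21 mm above the bench, 32 mm apart centre to centre. Sides open. Origin: middle of the underside (bench level), x along the rods, z up. The large squash seated on both rods has its axis 41.4 mm above it.
- medium_cradle: medium wooden cradle, fixed: plywood base 155 x 70 mm, 8 mm thick; end boards 8 mm thick, 34 mm high from the bench, 139 mm apart inside; between them two parallel rods 10 mm in diameter, tops 21 mm above the bench, 27 mm apart centre to centre. Sides open. Origin: middle of the underside (bench level), x along the rods, z up. The medium squash seated on both rods has its axis 38.2 mm above it.
- small_cradle: small wooden cradle, fixed: plywood base 122 x 70 mm, 8 mm thick; end boards 8 mm thick, 34 mm high from the bench, 106 mm apart inside; between them two parallel rods 10 mm in diameter, tops 21 mm above the bench, 22 mm apart centre to centre. Sides open. Origin: middle of the underside (bench level), x along the rods, z up. The small squash seated on both rods has its axis 35.1 mm above it.
- pattypan: pattypan: flat round yellow squash with a scalloped edge, standing flat on its base, 58 mm in diameter at the belt (16 to 24 mm above its underside), tapering to 28 mm at the underside, 36 mm high plus a 10 mm stem of 12 mm diameter on top. Origin at the centre of its underside, z up through the stem.
- ring_stand: ring stand for the pattypan, fixed: plywood base 90 x 90 mm, 8 mm thick, carrying an upright wooden ring, 46 mm inside and 56 mm outside diameter, top 22 mm above the bench. Origin at the centre of the base's underside, z up. The pattypan seated in it has its taper in the ring and its underside 12.4 mm above this origin, clear of the base.
- tape_roll: bystander: loose roll of tan packing tape lying flat, 70 mm in diameter, 25 mm high; origin at the centre of its underside.
- scale_weight: bystander: loose knobbed steel scale weight standing upright, 36 mm in diameter, 56 mm high; origin at the centre of its underside.
There are look-alikes about, which are no part of the job. Leave any pink look-alike of the small_cradle alone.

How it is judged:
By the outcome, as a careful person would: the job done as asked, in the order asked, and still so for the second after the job is handed in, with the robot touching nothing.
It also fails if it takes over 109 s, if anything falls off the work surface, if the arm or the gripper's body presses on something with over 40 N, if the wrist force passes 120 N, or if a joint passes its speed limit or range.

## Working session

There is one attempt and no reset: what is moved stays moved. The work goes in short steps, Python scripts to look and compute and a tool call to move; the robot and the scene stay as the last step left them, time stands still between calls to the robot, and variables do not carry over. Pictures are saved under pics/ and viewed, at most 14 in all, crops included, and the job is handed in when it is done.

Besides the shell and the picture viewer there is one more tool, called by a JSON object that holds its "fn" and its "kwargs". servo_tool: Moves the arm, as the interface text tells. Its arguments: {"type":"object","properties":{"steps":{"type":"array"},"newtons":{"type":"number"}},"required":["steps"]}

```bash
mkdir -p pics; ls; python3 - <<'E'
from rig import env
import cv2,numpy as np
for n in ("top","side"):
    im,d=env.get_image(n); cv2.imwrite(f"pics/{n}0.png",im[:,:,::-1]); np.savez(f"{n}0.npz",im=im,d=d)
    m=env.camera_model(n); print(n,m["fovy"],m["cx"],m["cy"],np.round(m["T"],3).tolist())
o=env.observe();print(o["time_s"],o["position"],o["tool_rot"],o["grip_width"])
E
```

```text
pics
top 46.48321524230519 319.1994268370628 204.8230325505518 [[-0.014, -0.981, 0.193, 0.191], [-1.0, 0.016, 0.01, 0.015], [-0.013, -0.193, -0.981, 1.287], [0.0, 0.0, 0.0, 1.0]]
side 43.76575911776396 319.8823305080758 199.19061783294558 [[-0.729, -0.383, 0.568, -0.451], [-0.685, 0.414, -0.6, 0.982], [-0.005, -0.826, -0.564, 0.965], [0.0, 0.0, 0.0, 1.0]]
0.1 [0.24244332 0.49342012 0.24979453] [[-8.97458619e-01  4.41097930e-01 -8.02604053e-04]
 [ 4.41098567e-01  8.97458123e-01 -9.85093280e-04]
 [ 2.85780921e-04 -1.23810795e-03 -9.99999193e-01]] 0.08535429358517756
```

View pics/top0.png

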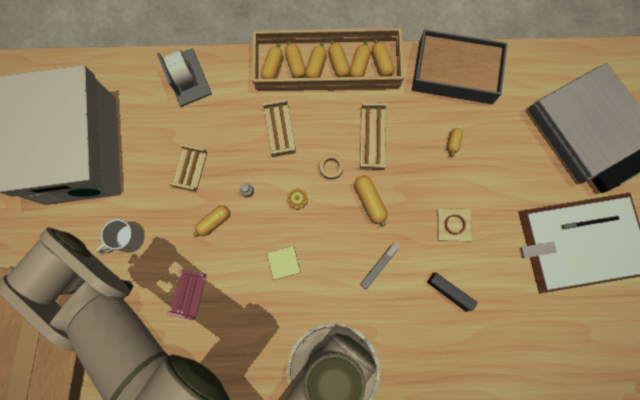

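View pics/side0.png

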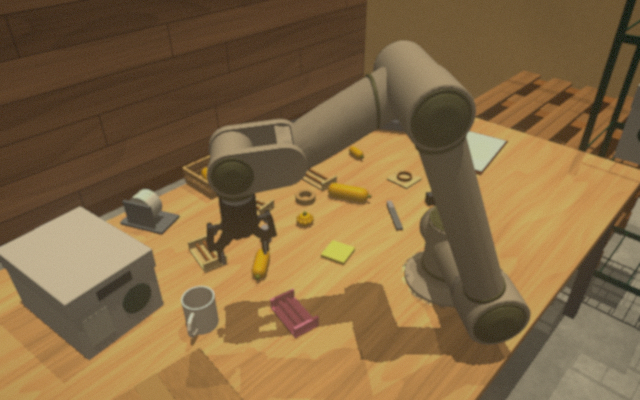

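The top view shows the loose squash: large (371,200), medium (212,221), small (455,141), and the pattypan at (298,199). The cradles are large (373,136), medium (280,128) and small (189,168), with the ring stand at (455,225). The tape roll is at (331,166), the weight at (247,189), and the pink cradle at (187,294).

```bash
cat > h.py <<'E'
import numpy as np,cv2
from rig import env
def ray(n,u,v,z):
    m=env.camera_model(n);f=200/np.tan(np.radians(m["fovy"]/2));T=m["T"]
    u,v=np.broadcast_arrays(np.asarray(u,float),np.asarray(v,float))
    d=np.stack([(u-m["cx"])/f,(v-m["cy"])/f,np.ones_like(u)],-1)@T[:3,:3].T
    return T[:3,3]+d*((z-T[2,3])/d[...,2])[...,None]
def cloud(n,D):
    m=env.camera_model(n);f=200/np.tan(np.radians(m["fovy"]/2));v,u=np.indices(D.shape)
    P=np.stack([(u-m["cx"])/f*D,(v-m["cy"])/f*D,D],-1)
    return P@m["T"][:3,:3].T+m["T"][:3,3]
def yellow(im):
    h=cv2.cvtColor(im,cv2.COLOR_RGB2HSV);return ((h[...,0]>=18)&(h[...,0]<=32)&(h[...,1]>170)&(h[...,2]>70)).astype(np.uint8)
def blob(mask,u,v,r=30):
    n,L=cv2.connectedComponents(mask);s=L[v-8:v+9,u-8:u+9];l=np.bincount(s[s>0]).argmax();return L==l
def axis(n,im,u,v,z):
    b=blob(yellow(im),u,v);vv,uu=np.nonzero(b);P=ray(n,uu,vv,z)[:,:2]
    c,sz,a=cv2.minAreaRect((P*1000).astype(np.float32));B=cv2.boxPoints((c,sz,a))
    e=max((B[1]-B[0],B[2]-B[1]),key=np.linalg.norm);e=e/np.linalg.norm(e)
    t=(P*1000-c)@e
    return np.round(c,1),np.round(sz,1),round(float(np.degrees(np.arctan2(e[1],e[0]))),1),np.round([np.ptp((P*1000-c)[s]@[-e[1],e[0]]) for s in (t>t.max()-8,t<t.min()+8)],1)
E
python3 - <<'E'
from h import *
Z=np.load("top0.npz");im,D=Z["im"],Z["d"]
for k,u,v,z in (("L",371,200,.025),("M",212,221,.021),("S",455,141,.017),("pat",298,199,.02)): print(k,*axis("top",im,u,v,z))
P=cloud("top",D);bench=P[...,2]
print("bench",np.median(bench[235:245,330:345]),np.std(bench[235:245,330:345]))
m=((bench>.005)&(bench<.1)).astype(np.uint8)
for k,u,v in (("Lc",373,136),("Mc",280,128),("Sc",189,168),("ring",455,225),("tape",331,166),("wt",247,189)):
    b=blob(m,u,v);q=P[b];c,s,a=cv2.minAreaRect((q[:,:2]*1000).astype(np.float32));print(k,np.round(c,1),np.round(s,1),round(a,1),np.round(np.percentile(q[:,2],[5,50,99])*1000,1))
c=cv2.resize(im[85:275,160:480],None,fx=2.5,fy=2.5,interpolation=cv2.INTER_CUBIC);cv2.imwrite("pics/c1.png",c[:,:,::-1])
E
```

```text
L [ 430.4 -100.1] [6.2 1.2] 24.4 [1.2 1.2]Traceback (most recent call last):
  File "<stdin>", line 3, in <module>
  File "h.py", line 17, in axis
    b=blob(yellow(im),u,v);vv,uu=np.nonzero(b);P=ray(n,uu,vv,z)[:,:2]
  File "h.py", line 15, in blob
    n,L=cv2.connectedComponents(mask);s=L[v-8:v+9,u-8:u+9];l=np.bincount(s[s>0]).argmax();return L==l
                                                             ~~~~~~~~~~~~~~~~~~~~~~~~~~^^
ValueError: attempt to get argmax of an empty sequence
```

```bash
sed -i 's/h\[...,0\]>=18)&(h\[...,0\]<=32)&(h\[...,1\]>170)/h[...,0]>=14)\&(h[...,0]<=32)\&(h[...,1]>165)/' h.py
python3 - <<'E'
from h import *
Z=np.load("top0.npz");im,D=Z["im"],Z["d"]
h=cv2.cvtColor(im,cv2.COLOR_RGB2HSV)
for u,v in ((371,200),(212,221),(455,141),(298,206),(340,240),(470,180)): print(h[v,u],end=' ')
for k,u,v,z in (("L",371,200,.025),("M",212,221,.021),("S",455,141,.017),("pat",298,199,.02)):
    try: print(k,*axis("top",im,u,v,z))
    except Exception as e: print(k,e)
P=cloud("top",D);bench=P[...,2]
print("bench",np.median(bench[235:245,330:345]),np.std(bench[235:245,330:345]))
m=((bench>.005)&(bench<.1)).astype(np.uint8)
for k,u,v in (("L",371,200),("M",212,221),("S",455,141),("pat",298,199),("Lc",373,136),("Mc",280,128),("Sc",189,168),("ring",455,225),("tape",331,166),("wt",247,189)):
    b=blob(m,u,v);q=P[b];c,s,a=cv2.minAreaRect((q[:,:2]*1000).astype(np.float32));print(k,np.round(c,1),np.round(s,1),round(a,1),np.round(np.percentile(q[:,2],[5,50,99])*1000,1))
c=cv2.resize(im[85:275,160:480],None,fx=2.5,fy=2.5,interpolation=cv2.INTER_CUBIC);cv2.imwrite("pics/c1.png",c[:,:,::-1])
E
```

```text
[ 27 140 182] [ 25 145 180] [ 25 152 178] [ 19 167 150] [ 19 113 180] [ 20 113 179] L [ 451.3 -113.2] [133.7  44.8] 24.4 [18.9 32.2]
M [394.5 316.7] [31.6 97.7] -37.9 [28.5 12.8]
S [ 621.8 -352.7] [25.6 59.6] -1.0 [ 6.  25.4]
pat [443.4  91.9] [37.6 15.3] 79.4 [7.9 5.6]
bench -0.001093054768474988 0.0024039303661045766
L [ 448.4 -118. ] [150.1  54. ] 22.7 [28.8 43.9 52.8]
M [398.7 327.3] [ 42.6 117.8] 40.2 [21.  35.6 44.2]
S [ 617.9 -358.6] [33.4 90.2] 75.9 [17.2 27.9 36.7]
pat [458.3  87.9] [53.2 54.7] 90.0 [20.9 30.2 46.4]
Lc [ 638.8 -128.2] [ 70.  192.2] 86.7 [ 5.6 11.1 36.2]
Mc [674. 141.] [168.9  69.8] 8.9 [ 5.5 12.4 35.8]
Sc [558.9 395.7] [ 72.4 131. ] 76.4 [ 5.6 13.5 35.9]
ring [ 381.8 -345.6] [92.8 90.2] 89.0 [ 5.3  8.3 24.2]
tape [551.2  -6.7] [67.6 68.7] 88.3 [10.3 22.8 30.2]
wt [485.4 227.3] [30.3 37.7] 28.2 [11.7 32.1 57.2]
```

View pics/c1.png

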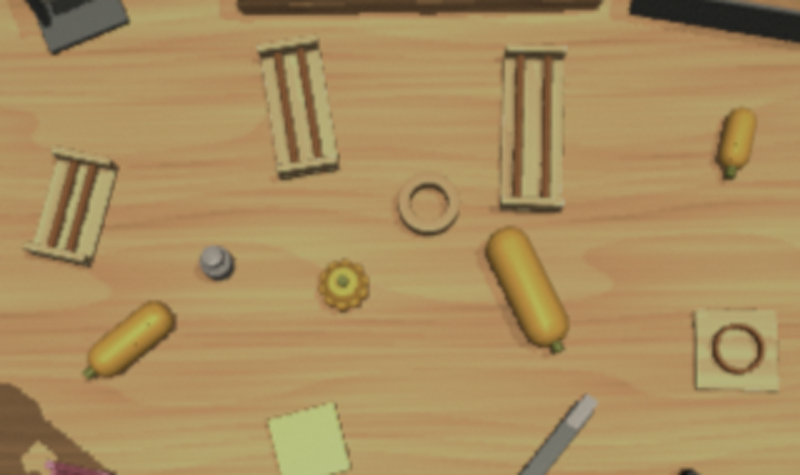

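The crop confirms the identities and shows the stem ends. The loose ring at (428,205) is the tape roll. Next I'll refine the fits using averaged depth.

```bash
cat >> h.py <<'E'
def depth(n,k=8):
    Ds=[env.get_image(n) for _ in range(k)];S=np.stack([d for _,d in Ds]).astype(float);S[S==0]=np.nan
    return Ds[-1][0],np.nan_to_num(np.nanmedian(S,0))
def rect(P2):
    c,s,_=cv2.minAreaRect(r:=(P2*1000).astype(np.float32));B=cv2.boxPoints(cv2.minAreaRect(r))
    e=max((B[1]-B[0],B[2]-B[1]),key=np.linalg.norm)
    return np.round(c,1),np.round(sorted(s),1),round(float(np.degrees(np.arctan2(e[1],e[0]))+90)%180-90,1)
E
python3 - <<'E'
from h import *
im,D=depth("top");np.savez("avg.npz",im=im,D=D)
P=cloud("top",D);m=((P[...,2]>.0045)&(P[...,2]<.1)).astype(np.uint8)
m=cv2.morphologyEx(m,cv2.MORPH_OPEN,np.ones((3,3),np.uint8))
for k,u,v,z in (("L",371,200,.025),("M",212,221,.021),("S",455,141,.017),("pat",298,199,.02),("Lc",373,136,0),("Mc",280,128,0),("Sc",189,168,0),("ring",455,225,.008),("tape",331,166,0),("wt",247,189,0)):
    b=blob(m,u,v);vv,uu=np.nonzero(b);print(k,"depth",*rect(P[b][:,:2]),"ray",*(rect(ray("top",uu,vv,z)[:,:2]) if z else ()),np.round(np.percentile(P[b][:,2],[5,50,99])*1000,1))
# ring circle from rim points
b=blob(m,455,225)&(P[...,2]>.015);print("rim",cv2.minEnclosingCircle((P[b][:,:2]*1000).astype(np.float32)),P[b].mean(0))
for k,u,v in (("Lc",373,136),("Mc",280,128),("Sc",189,168)):
    q=P[blob(m,u,v)];hi=q[q[:,2]>.028][:,:2]*1000  # end boards: two clusters
    _,l,c=cv2.kmeans(hi.astype(np.float32),2,None,(3,50,.01),5,cv2.KMEANS_PP_CENTERS);e=c[1]-c[0];print(k,c.mean(0),np.hypot(*e),(np.degrees(np.arctan2(e[1],e[0]))+90)%180-90)
print("bench",[round(float(np.median(P[v-5:v+5,u-5:u+5,2]))*1000,1) for u,v in ((340,240),(415,120),(480,160),(230,150),(250,230))])
E
```

```text
L depth [ 447.4 -116.1] [ 48.1 150. ] 24.9 ray [ 448.5 -116.7] [ 49.  152.3] 24.4 [29.8 44.2 50.2]
M depth [398.1 328.7] [ 42.3 115.2] -50.1 ray [397.8 328.6] [ 43.8 115.7] -49.8 [22.5 36.1 41.9]
S depth [ 616.  -358.2] [32.9 80.6] -15.5 ray [ 617.3 -359.2] [34.1 85.1] -14.8 [18.2 28.9 34.2]
pat depth [457.9  87.8] [53.  53.8] 0.6 ray [458.4  88.1] [53. 54.] -0.5 [21.6 30.3 44.7]
Lc depth [ 639.1 -128.3] [ 69.7 190.6] -3.3 ray [ 5.3  7.9 33.9]
Mc depth [669.  140.2] [ 70.  155.9] 9.0 ray [ 5.2  7.9 33.6]
Sc depth [555.4 397.2] [ 70.3 122.7] -12.8 ray [ 5.1  8.  33.7]
ring depth [ 381.6 -345.2] [90.1 90.1] -1.9 ray [ 381.4 -344.8] [89.7 89.7] -1.9 [ 5.2  7.  21.8]
tape depth [551.4  -8.1] [65.4 67.1] 0.4 ray [ 8.1 23.  25.8]
wt depth [485.  229.1] [30.3 33.9] -63.2 ray [11.  31.3 55.3]
rim ((381.6762390136719, -345.4657287597656), 27.870344161987305) [ 0.38120247 -0.34528014  0.02017191]
Lc [ 638.64    -127.61876] 181.78677 -2.8444366
Mc [668.6124  140.11761] 146.97969 9.105911
Sc [554.6635  396.17706] 113.57034 -13.588928
bench [-1.2, -1.4, -1.3, -1.6, -1.5]
```

{"fn": "servo_tool", "kwargs": {"steps": [{"tx": 1.2, "ty": -3.6, "yaw": 3, "claw": 8.54}, {"tx": 1.2, "ty": -3.6, "yaw": 3}, {"tx": 1.2, "ty": -3.6, "yaw": 3}, {"tx": 1.2, "ty": -3.6, "yaw": 3}, {"tx": 1.2, "ty": -3.6, "yaw": 3}, {"tx": 1.2, "ty": -3.6, "yaw": 3}, {"tx": 1.2, "ty": -3.6, "yaw": 3}, {"tx": 1.2, "ty": -3.6, "yaw": 3}, {"tx": 1.2, "ty": -3.6, "yaw": 3}, {"tx": 1.2, "ty": -3.6, "yaw": 3}, {"tx": 1.2, "ty": -3.6, "yaw": 3}, {"tx": 1.2, "ty": -3.6, "yaw": 3}, {"tx": 1.2, "ty": -3.6, "yaw": 3}, {"tx": 1.2, "ty": -3.6, "yaw": 3}, {"tx": 1.2, "ty": -3.6, "yaw": 3}, {"tx": 1.2, "ty": -3.6, "yaw": 3}, {"tx": 1.2, "ty": -3.6, "yaw": 3}, {}, {}, {}], "newtons": 30}}

```text
invalid input at $.steps[0]: expected keys tx, ty, tz, yaw, claw
```

{"fn": "servo_tool", "kwargs": {"steps": [{"tx": 1.2, "ty": -3.6, "tz": 0, "yaw": 3, "claw": 8.5}, {"tx": 1.2, "ty": -3.6, "tz": 0, "yaw": 3, "claw": 8.5}, {"tx": 1.2, "ty": -3.6, "tz": 0, "yaw": 3, "claw": 8.5}, {"tx": 1.2, "ty": -3.6, "tz": 0, "yaw": 3, "claw": 8.5}, {"tx": 1.2, "ty": -3.6, "tz": 0, "yaw": 3, "claw": 8.5}, {"tx": 1.2, "ty": -3.6, "tz": 0, "yaw": 3, "claw": 8.5}, {"tx": 1.2, "ty": -3.6, "tz": 0, "yaw": 3, "claw": 8.5}, {"tx": 1.2, "ty": -3.6, "tz": 0, "yaw": 3, "claw": 8.5}, {"tx": 1.2, "ty": -3.6, "tz": 0, "yaw": 3, "claw": 8.5}, {"tx": 1.2, "ty": -3.6, "tz": 0, "yaw": 3, "claw": 8.5}, {"tx": 1.2, "ty": -3.6, "tz": 0, "yaw": 3, "claw": 8.5}, {"tx": 1.2, "ty": -3.6, "tz": 0, "yaw": 3, "claw": 8.5}, {"tx": 1.2, "ty": -3.6, "tz": 0, "yaw": 3, "claw": 8.5}, {"tx": 1.2, "ty": -3.6, "tz": 0, "yaw": 3, "claw": 8.5}, {"tx": 1.2, "ty": -3.6, "tz": 0, "yaw": 3, "claw": 8.5}, {"tx": 1.2, "ty": -3.6, "tz": 0, "yaw": 3, "claw": 8.5}, {"tx": 1.2, "ty": -3.6, "tz": 0, "yaw": 3, "claw": 8.5}, {"tx": 0, "ty": 0, "tz": 0, "yaw": 0, "claw": 8.5}, {"tx": 0, "ty": 0, "tz": 0, "yaw": 0, "claw": 8.5}], "newtons": 30}}

```text
time_s: 2.4
position: [0.4465, -0.1187, 0.2501]
tool_rot: [[-0.908, -0.418, -0.001], [-0.418, 0.908, 0.001], [0.0, 0.001, -1.0]]
ft_force: [0.3, -0.2, 1.1]
grip_width: 0.0848
gripper_force: 0.0
```

{"fn": "servo_tool", "kwargs": {"steps": [{"tx": 0.15, "ty": 0.2, "tz": -4, "yaw": 0, "claw": 8.5}, {"tx": 0, "ty": 0, "tz": -4, "yaw": 0, "claw": 8.5}, {"tx": 0, "ty": 0, "tz": -4, "yaw": 0, "claw": 8.5}, {"tx": 0, "ty": 0, "tz": -4, "yaw": 0, "claw": 8.5}, {"tx": 0, "ty": 0, "tz": -3, "yaw": 0, "claw": 8.5}, {"tx": 0, "ty": 0, "tz": -2, "yaw": 0, "claw": 8.5}, {"tx": 0, "ty": 0, "tz": -1.2, "yaw": 0, "claw": 8.5}, {"tx": 0, "ty": 0, "tz": 0, "yaw": 0, "claw": 8.5}, {"tx": 0, "ty": 0, "tz": 0, "yaw": 0, "claw": 5.6}, {"tx": 0, "ty": 0, "tz": 0, "yaw": 0, "claw": 5.2}, {"tx": 0, "ty": 0, "tz": 0, "yaw": 0, "claw": 4.5}, {"tx": 0, "ty": 0, "tz": 0, "yaw": 0, "claw": 4.5}, {"tx": 0, "ty": 0, "tz": 0, "yaw": 0, "claw": 4.5}, {"tx": 0, "ty": 0, "tz": 0, "yaw": 0, "claw": 4.5}], "newtons": 30}}

```text
time_s: 3.8
position: [0.4484, -0.1163, 0.0293]
tool_rot: [[-0.908, -0.42, 0.002], [-0.42, 0.908, -0.001], [-0.001, -0.001, -1.0]]
ft_force: [-0.7, 1.6, 5.9]
grip_width: 0.0492
gripper_force: 30.7
```

{"fn": "servo_tool", "kwargs": {"steps": [{"tx": 0, "ty": 0, "tz": 1, "yaw": 0, "claw": 4.5}, {"tx": 0, "ty": 0, "tz": 2, "yaw": 0, "claw": 4.5}, {"tx": 0, "ty": 0, "tz": 4, "yaw": 0, "claw": 4.5}, {"tx": 1.0, "ty": 0, "tz": 3, "yaw": -3.5, "claw": 4.5}, {"tx": 3, "ty": -0.2, "tz": 0, "yaw": -4, "claw": 4.5}, {"tx": 3, "ty": -0.2, "tz": 0, "yaw": -4, "claw": 4.5}, {"tx": 3, "ty": -0.2, "tz": 0, "yaw": -4, "claw": 4.5}, {"tx": 3, "ty": -0.2, "tz": 0, "yaw": -4, "claw": 4.5}, {"tx": 3, "ty": -0.2, "tz": 0, "yaw": -4, "claw": 4.5}, {"tx": 2, "ty": -0.2, "tz": 0, "yaw": -4, "claw": 4.5}, {"tx": 1, "ty": 0, "tz": 0, "yaw": -0.3, "claw": 4.5}, {"tx": 0, "ty": 0, "tz": 0, "yaw": 0, "claw": 4.5}, {"tx": 0, "ty": 0, "tz": 0, "yaw": 0, "claw": 4.5}]}}

```text
time_s: 5.1
position: [0.6374, -0.1282, 0.1286]
tool_rot: [[-0.999, 0.051, -0.001], [0.051, 0.999, 0.0], [0.001, 0.0, -1.0]]
ft_force: [0.2, -0.4, -2.2]
grip_width: 0.0496
gripper_force: 32.7
```

```bash
python3 - <<'E'
from h import *
for n in("top","side"):
    im,d=env.get_image(n)
    a=im[90:250,260:460] if n=="top" else im[120:280,200:400]
    globals()[n]=cv2.resize(a,(400*a.shape[1]//a.shape[1],400*a.shape[0]//a.shape[1]))
cv2.imwrite("pics/p1.png",np.hstack([top,side])[:,:,::-1])
E
```

```text
(no output)
```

View pics/p1.png

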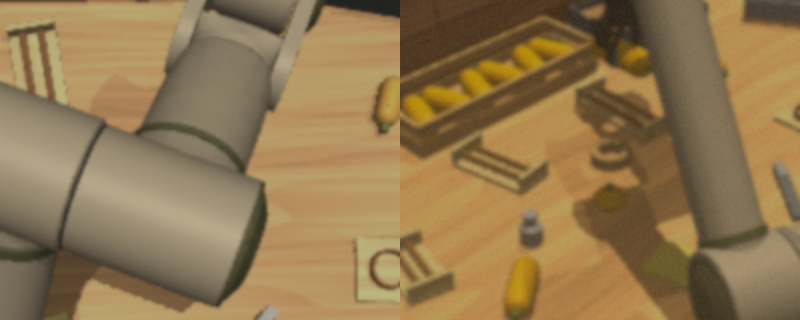

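The top view is blocked by the arm. The side view shows the large squash in the jaws over its cradle. Lowering.

{"fn": "servo_tool", "kwargs": {"steps": [{"tx": 0.15, "ty": 0, "tz": -3, "yaw": 0, "claw": 4.5}, {"tx": 0, "ty": 0, "tz": -2, "yaw": 0, "claw": 4.5}, {"tx": 0, "ty": 0, "tz": -1.5, "yaw": 0, "claw": 4.5}, {"tx": 0, "ty": 0, "tz": -0.8, "yaw": 0, "claw": 4.5}, {"tx": 0, "ty": 0, "tz": -0.4, "yaw": 0, "claw": 4.5}, {"tx": 0, "ty": 0, "tz": -0.2, "yaw": 0, "claw": 4.5}, {"tx": 0, "ty": 0, "tz": 0, "yaw": 0, "claw": 4.5}, {"tx": 0, "ty": 0, "tz": 0, "yaw": 0, "claw": 4.5}]}}

```text
time_s: 6.0
position: [0.6398, -0.1285, 0.05]
tool_rot: [[-0.999, 0.052, 0.001], [0.052, 0.999, -0.0], [-0.001, -0.0, -1.0]]
ft_force: [0.6, 0.2, -2.6]
grip_width: 0.0491
gripper_force: 32.7
```

{"fn": "servo_tool", "kwargs": {"steps": [{"tx": 0, "ty": 0, "tz": -0.2, "yaw": 0, "claw": 4.5}, {"tx": 0, "ty": 0, "tz": -0.1, "yaw": 0, "claw": 4.5}, {"tx": 0, "ty": 0, "tz": -0.1, "yaw": 0, "claw": 4.5}, {"tx": 0, "ty": 0, "tz": 0, "yaw": 0, "claw": 4.5}, {"tx": 0, "ty": 0, "tz": 0, "yaw": 0, "claw": 4.5}]}}

```text
time_s: 6.5
position: [0.6397, -0.1285, 0.0469]
tool_rot: [[-0.999, 0.052, 0.001], [0.052, 0.999, -0.001], [-0.001, -0.001, -1.0]]
ft_force: [-4.1, 1.2, 9.1]
grip_width: 0.0489
gripper_force: 33.9
```

{"fn": "servo_tool", "kwargs": {"steps": [{"tx": 0, "ty": 0, "tz": 0, "yaw": 0, "claw": 5.3}, {"tx": 0, "ty": 0, "tz": 0, "yaw": 0, "claw": 5.8}, {"tx": 0, "ty": 0, "tz": 0, "yaw": 0, "claw": 6.5}, {"tx": 0, "ty": 0, "tz": 0, "yaw": 0, "claw": 7.5}, {"tx": 0, "ty": 0, "tz": 0, "yaw": 0, "claw": 7.5}, {"tx": 0, "ty": 0, "tz": 2, "yaw": 0, "claw": 7.5}, {"tx": 0, "ty": 0, "tz": 4, "yaw": 0, "claw": 7.5}, {"tx": 0, "ty": 0, "tz": 4, "yaw": 0, "claw": 8.5}, {"tx": 0, "ty": 0, "tz": 4, "yaw": 0, "claw": 8.5}]}}

```text
time_s: 7.4
position: [0.6394, -0.1284, 0.1868]
tool_rot: [[-0.999, 0.052, -0.0], [0.052, 0.999, 0.0], [0.0, 0.0, -1.0]]
ft_force: [0.5, 0.1, 0.5]
grip_width: 0.0852
gripper_force: 0.0
```

{"fn": "servo_tool", "kwargs": {"steps": [{"tx": -1.86, "ty": 3.52, "tz": 0, "yaw": -3.6, "claw": 8.5}, {"tx": -1.86, "ty": 3.52, "tz": 0, "yaw": -3.6, "claw": 8.5}, {"tx": -1.86, "ty": 3.52, "tz": 0, "yaw": -3.6, "claw": 8.5}, {"tx": -1.86, "ty": 3.52, "tz": 0, "yaw": -3.6, "claw": 8.5}, {"tx": -1.86, "ty": 3.52, "tz": 0, "yaw": -3.6, "claw": 8.5}, {"tx": -1.86, "ty": 3.52, "tz": 0, "yaw": -3.6, "claw": 8.5}, {"tx": -1.86, "ty": 3.52, "tz": 0, "yaw": -3.6, "claw": 8.5}, {"tx": -1.86, "ty": 3.52, "tz": 0, "yaw": -3.6, "claw": 8.5}, {"tx": -1.86, "ty": 3.52, "tz": 0, "yaw": -3.6, "claw": 8.5}, {"tx": -1.86, "ty": 3.52, "tz": 0, "yaw": -3.6, "claw": 8.5}, {"tx": -1.86, "ty": 3.52, "tz": 0, "yaw": -3.6, "claw": 8.5}, {"tx": -1.86, "ty": 3.52, "tz": 0, "yaw": -3.6, "claw": 8.5}, {"tx": -1.86, "ty": 3.52, "tz": 0, "yaw": -3.6, "claw": 8.5}, {"tx": 0, "ty": 0, "tz": 0, "yaw": 0, "claw": 8.5}, {"tx": 0, "ty": 0, "tz": 0, "yaw": 0, "claw": 8.5}]}}

```text
time_s: 8.9
position: [0.3975, 0.3296, 0.1853]
tool_rot: [[-0.648, 0.762, 0.0], [0.762, 0.648, -0.0], [-0.0, -0.0, -1.0]]
ft_force: [0.5, 0.0, -0.3]
grip_width: 0.0851
gripper_force: 0.0
```

```bash
python3 - <<'E'
from h import *
im,D=depth("top",6)
cv2.imwrite("pics/p2.png",cv2.resize(im[85:275,160:480],None,fx=2.5,fy=2.5)[:,:,::-1])
P=cloud("top",D)
q=P[100:175,355:392].reshape(-1,3);q=q[q[:,2]>.042];q=q[(abs(q[:,0]-.639)<.1)&(q[:,2]<.09)];print("Lseat",*rect(q[:,:2]),np.percentile(q[:,2],97)*1000)
E
```

```text
Lseat [ 639.5 -128.8] [ 49.8 150.7] -4.1 65.78927347566336
```

View pics/p2.png

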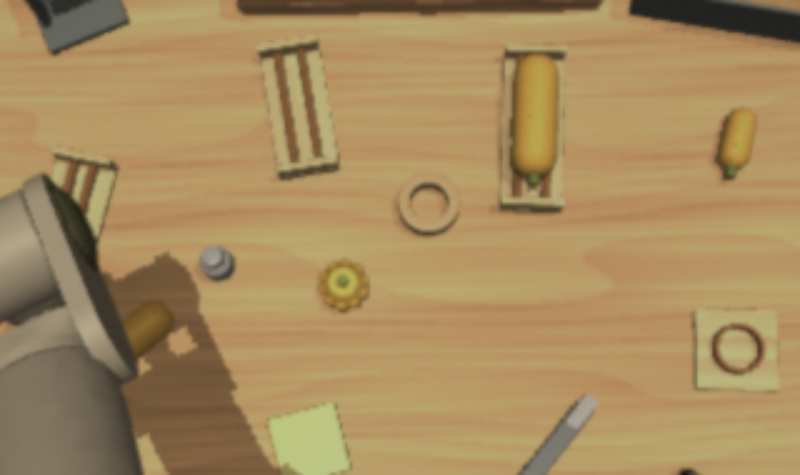

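The large squash lies centred on both rods, with its top at 66 mm as expected. Now gripping the medium.

{"fn": "servo_tool", "kwargs": {"steps": [{"tx": 0, "ty": -0.1, "tz": -4, "yaw": 0, "claw": 8.5}, {"tx": 0, "ty": 0, "tz": -4, "yaw": 0, "claw": 8.5}, {"tx": 0, "ty": 0, "tz": -3.5, "yaw": 0, "claw": 8.5}, {"tx": 0, "ty": 0, "tz": -2.5, "yaw": 0, "claw": 8.5}, {"tx": 0, "ty": 0, "tz": -1.5, "yaw": 0, "claw": 8.5}, {"tx": 0, "ty": 0, "tz": -0.4, "yaw": 0, "claw": 8.5}, {"tx": 0, "ty": 0, "tz": 0, "yaw": 0, "claw": 7}, {"tx": 0, "ty": 0, "tz": 0, "yaw": 0, "claw": 4.8}, {"tx": 0, "ty": 0, "tz": 0, "yaw": 0, "claw": 4.3}, {"tx": 0, "ty": 0, "tz": 0, "yaw": 0, "claw": 3.7}, {"tx": 0, "ty": 0, "tz": 0, "yaw": 0, "claw": 3.7}, {"tx": 0, "ty": 0, "tz": 0, "yaw": 0, "claw": 3.7}, {"tx": 0, "ty": 0, "tz": 0, "yaw": 0, "claw": 3.7}]}}

```text
time_s: 10.5
position: [0.3983, 0.3284, 0.0275]
tool_rot: [[-0.646, 0.763, 0.002], [0.763, 0.646, 0.001], [-0.001, 0.002, -1.0]]
ft_force: [-0.1, -0.8, 5.5]
grip_width: 0.0415
gripper_force: 29.8
```

{"fn": "servo_tool", "kwargs": {"steps": [{"tx": 0, "ty": 0, "tz": 1, "yaw": 0, "claw": 3.7}, {"tx": 0, "ty": 0, "tz": 2.5, "yaw": 0, "claw": 3.7}, {"tx": 0, "ty": 0, "tz": 4, "yaw": 0, "claw": 3.7}, {"tx": 0, "ty": 0, "tz": 4, "yaw": 0, "claw": 3.7}, {"tx": 2, "ty": -1.4, "tz": 0, "yaw": 4, "claw": 3.7}, {"tx": 2.8, "ty": -1.95, "tz": 0, "yaw": 6, "claw": 3.7}, {"tx": 2.8, "ty": -1.95, "tz": 0, "yaw": 6, "claw": 3.7}, {"tx": 2.8, "ty": -1.95, "tz": 0, "yaw": 6, "claw": 3.7}, {"tx": 2.8, "ty": -1.95, "tz": 0, "yaw": 6, "claw": 3.7}, {"tx": 2.8, "ty": -1.95, "tz": 0, "yaw": 6, "claw": 3.7}, {"tx": 2.8, "ty": -1.95, "tz": 0, "yaw": 6, "claw": 3.7}, {"tx": 2.8, "ty": -1.95, "tz": 0, "yaw": 6, "claw": 3.7}, {"tx": 2.8, "ty": -1.95, "tz": 0, "yaw": 6, "claw": 3.7}, {"tx": 2.3, "ty": -1.6, "tz": 0, "yaw": 6, "claw": 3.7}, {"tx": 0.4, "ty": -0.25, "tz": 0, "yaw": 0.7, "claw": 3.7}, {"tx": 0, "ty": 0, "tz": 0, "yaw": 0, "claw": 3.7}, {"tx": 0, "ty": 0, "tz": 0, "yaw": 0, "claw": 3.7}]}}

```text
time_s: 12.2
position: [0.6679, 0.1405, 0.1417]
tool_rot: [[-0.988, -0.155, -0.001], [-0.155, 0.988, 0.0], [0.001, 0.0, -1.0]]
ft_force: [-1.0, 0.1, -1.4]
grip_width: 0.0413
gripper_force: 31.0
```

{"fn": "servo_tool", "kwargs": {"steps": [{"tx": 0.1, "ty": 0, "tz": -3, "yaw": 0, "claw": 3.7}, {"tx": 0, "ty": 0, "tz": -3, "yaw": 0, "claw": 3.7}, {"tx": 0, "ty": 0, "tz": -1.8, "yaw": 0, "claw": 3.7}, {"tx": 0, "ty": 0, "tz": -0.9, "yaw": 0, "claw": 3.7}, {"tx": 0, "ty": 0, "tz": -0.4, "yaw": 0, "claw": 3.7}, {"tx": 0, "ty": 0, "tz": -0.2, "yaw": 0, "claw": 3.7}, {"tx": 0, "ty": 0, "tz": -0.15, "yaw": 0, "claw": 3.7}, {"tx": 0, "ty": 0, "tz": -0.1, "yaw": 0, "claw": 3.7}, {"tx": 0, "ty": 0, "tz": 0, "yaw": 0, "claw": 3.7}, {"tx": 0, "ty": 0, "tz": 0, "yaw": 0, "claw": 3.7}]}}

```text
time_s: 13.2
position: [0.6699, 0.1397, 0.0462]
tool_rot: [[-0.988, -0.155, 0.0], [-0.155, 0.988, -0.0], [-0.0, -0.0, -1.0]]
ft_force: [-0.1, -1.4, -1.6]
grip_width: 0.0415
gripper_force: 31.0
```

{"fn": "servo_tool", "kwargs": {"steps": [{"tx": 0, "ty": 0, "tz": -0.1, "yaw": 0, "claw": 3.7}, {"tx": 0, "ty": 0, "tz": -0.1, "yaw": 0, "claw": 3.7}, {"tx": 0, "ty": 0, "tz": 0, "yaw": 0, "claw": 3.7}, {"tx": 0, "ty": 0, "tz": 0, "yaw": 0, "claw": 3.7}]}}

```text
time_s: 13.6
position: [0.67, 0.1397, 0.0459]
tool_rot: [[-0.988, -0.155, 0.002], [-0.155, 0.988, -0.0], [-0.002, -0.0, -1.0]]
ft_force: [-4.9, -0.4, 10.9]
grip_width: 0.0413
gripper_force: 32.1
```

{"fn": "servo_tool", "kwargs": {"steps": [{"tx": 0, "ty": 0, "tz": 0, "yaw": 0, "claw": 4.5}, {"tx": 0, "ty": 0, "tz": 0, "yaw": 0, "claw": 5}, {"tx": 0, "ty": 0, "tz": 0, "yaw": 0, "claw": 6}, {"tx": 0, "ty": 0, "tz": 0, "yaw": 0, "claw": 7}, {"tx": 0, "ty": 0, "tz": 0, "yaw": 0, "claw": 7}, {"tx": 0, "ty": 0, "tz": 2, "yaw": 0, "claw": 7}, {"tx": 0, "ty": 0, "tz": 4, "yaw": 0, "claw": 7.5}, {"tx": 0, "ty": 0, "tz": 4, "yaw": 0, "claw": 8.5}, {"tx": 0, "ty": 0, "tz": 3, "yaw": 0, "claw": 8.5}]}}

```text
time_s: 14.5
position: [0.6701, 0.1397, 0.1765]
tool_rot: [[-0.988, -0.155, 0.002], [-0.155, 0.988, 0.0], [-0.002, -0.0, -1.0]]
ft_force: [0.6, 0.0, 0.9]
grip_width: 0.0848
gripper_force: 0.0
```

{"fn": "servo_tool", "kwargs": {"steps": [{"tx": -0.41, "ty": -3.83, "tz": 0, "yaw": -1.85, "claw": 8.5}, {"tx": -0.41, "ty": -3.83, "tz": 0, "yaw": -1.85, "claw": 8.5}, {"tx": -0.41, "ty": -3.83, "tz": 0, "yaw": -1.85, "claw": 8.5}, {"tx": -0.41, "ty": -3.83, "tz": 0, "yaw": -1.85, "claw": 8.5}, {"tx": -0.41, "ty": -3.83, "tz": 0, "yaw": -1.85, "claw": 8.5}, {"tx": -0.41, "ty": -3.83, "tz": 0, "yaw": -1.85, "claw": 8.5}, {"tx": -0.41, "ty": -3.83, "tz": 0, "yaw": -1.85, "claw": 8.5}, {"tx": -0.41, "ty": -3.83, "tz": 0, "yaw": -1.85, "claw": 8.5}, {"tx": -0.41, "ty": -3.83, "tz": 0, "yaw": -1.85, "claw": 8.5}, {"tx": -0.41, "ty": -3.83, "tz": 0, "yaw": -1.85, "claw": 8.5}, {"tx": -0.41, "ty": -3.83, "tz": 0, "yaw": -1.85, "claw": 8.5}, {"tx": -0.41, "ty": -3.83, "tz": 0, "yaw": -1.85, "claw": 8.5}, {"tx": -0.41, "ty": -3.83, "tz": 0, "yaw": -1.85, "claw": 8.5}, {"tx": 0, "ty": 0, "tz": 0, "yaw": 0, "claw": 8.5}, {"tx": 0, "ty": 0, "tz": 0, "yaw": 0, "claw": 8.5}]}}

```text
time_s: 16.0
position: [0.6162, -0.3587, 0.1733]
tool_rot: [[-0.965, 0.262, -0.0], [0.262, 0.965, 0.001], [0.001, 0.001, -1.0]]
ft_force: [0.0, 0.8, -0.4]
grip_width: 0.0852
gripper_force: 0.0
```

```bash
python3 - <<'E'
from h import *
im,D=depth("top",4)
P=cloud("top",D)
q=P[95:165,255:305].reshape(-1,3);q=q[(q[:,2]>.037)&(q[:,2]<.09)];print("Mseat",*rect(q[:,:2]),np.percentile(q[:,2],97)*1000)
E
```

```text
Mseat [667.5 139.8] [ 41.4 115.1] 9.2 58.83672536160048
```

{"fn": "servo_tool", "kwargs": {"steps": [{"tx": 0.05, "ty": 0, "tz": -4, "yaw": 0, "claw": 8.5}, {"tx": 0, "ty": 0, "tz": -4, "yaw": 0, "claw": 8.5}, {"tx": 0, "ty": 0, "tz": -3, "yaw": 0, "claw": 8.5}, {"tx": 0, "ty": 0, "tz": -2, "yaw": 0, "claw": 8.5}, {"tx": 0, "ty": 0, "tz": -1.4, "yaw": 0, "claw": 8.5}, {"tx": 0, "ty": 0, "tz": -0.6, "yaw": 0, "claw": 8.5}, {"tx": 0, "ty": 0, "tz": 0, "yaw": 0, "claw": 6.5}, {"tx": 0, "ty": 0, "tz": 0, "yaw": 0, "claw": 4.2}, {"tx": 0, "ty": 0, "tz": 0, "yaw": 0, "claw": 3.5}, {"tx": 0, "ty": 0, "tz": 0, "yaw": 0, "claw": 2.9}, {"tx": 0, "ty": 0, "tz": 0, "yaw": 0, "claw": 2.9}, {"tx": 0, "ty": 0, "tz": 0, "yaw": 0, "claw": 2.9}, {"tx": 0, "ty": 0, "tz": 0, "yaw": 0, "claw": 2.9}, {"tx": 0, "ty": 0, "tz": 0, "yaw": 0, "claw": 2.9}]}}

```text
time_s: 17.6
position: [0.6173, -0.3585, 0.025]
tool_rot: [[-0.965, 0.261, 0.001], [0.261, 0.965, -0.001], [-0.002, -0.001, -1.0]]
ft_force: [-1.3, 0.1, 5.9]
grip_width: 0.033
gripper_force: 30.5
```

{"fn": "servo_tool", "kwargs": {"steps": [{"tx": 0, "ty": 0, "tz": 1, "yaw": 0, "claw": 2.9}, {"tx": 0, "ty": 0, "tz": 2.5, "yaw": 0, "claw": 2.9}, {"tx": 0, "ty": 0, "tz": 4, "yaw": 0, "claw": 2.9}, {"tx": 0, "ty": 0, "tz": 4, "yaw": 0, "claw": 2.9}, {"tx": 0, "ty": 0.5, "tz": 3.5, "yaw": 0, "claw": 2.9}, {"tx": 0, "ty": 2, "tz": 0, "yaw": 0, "claw": 2.9}]}}

```text
time_s: 18.2
position: [0.618, -0.3355, 0.1803]
tool_rot: [[-0.965, 0.263, 0.008], [0.263, 0.965, -0.007], [-0.01, -0.005, -1.0]]
ft_force: [0.8, -0.4, -1.3]
grip_width: 0.0331
gripper_force: 30.0
```

{"fn": "servo_tool", "kwargs": {"steps": [{"tx": -0.33, "ty": 3.8, "tz": 0, "yaw": 0.1, "claw": 2.9}, {"tx": -0.33, "ty": 3.8, "tz": 0, "yaw": 0.1, "claw": 2.9}, {"tx": -0.33, "ty": 3.8, "tz": 0, "yaw": 0.1, "claw": 2.9}, {"tx": -0.33, "ty": 3.8, "tz": 0, "yaw": 0.1, "claw": 2.9}, {"tx": -0.33, "ty": 3.8, "tz": 0, "yaw": 0.1, "claw": 2.9}, {"tx": -0.33, "ty": 3.8, "tz": 0, "yaw": 0.1, "claw": 2.9}, {"tx": -0.33, "ty": 3.8, "tz": 0, "yaw": 0.1, "claw": 2.9}, {"tx": -0.33, "ty": 3.8, "tz": 0, "yaw": 0.1, "claw": 2.9}, {"tx": -0.33, "ty": 3.8, "tz": 0, "yaw": 0.1, "claw": 2.9}, {"tx": -0.33, "ty": 3.8, "tz": 0, "yaw": 0.1, "claw": 2.9}, {"tx": -0.33, "ty": 3.8, "tz": 0, "yaw": 0.1, "claw": 2.9}, {"tx": -0.33, "ty": 3.8, "tz": 0, "yaw": 0.1, "claw": 2.9}, {"tx": -0.33, "ty": 3.8, "tz": 0, "yaw": 0.1, "claw": 2.9}, {"tx": -0.33, "ty": 3.8, "tz": 0, "yaw": 0.1, "claw": 2.9}, {"tx": -0.33, "ty": 3.8, "tz": 0, "yaw": 0.1, "claw": 2.9}, {"tx": -0.33, "ty": 3.8, "tz": 0, "yaw": 0.1, "claw": 2.9}, {"tx": -0.33, "ty": 3.8, "tz": 0, "yaw": 0.1, "claw": 2.9}, {"tx": -0.33, "ty": 3.8, "tz": 0, "yaw": 0.1, "claw": 2.9}, {"tx": -0.2, "ty": 3, "tz": 0, "yaw": 0.1, "claw": 2.9}, {"tx": 0, "ty": 1.5, "tz": 0, "yaw": 0, "claw": 2.9}]}}

```text
time_s: 20.2
position: [0.5547, 0.3983, 0.1741]
tool_rot: [[-0.974, 0.226, -0.0], [0.226, 0.974, 0.0], [0.0, 0.0, -1.0]]
ft_force: [-0.6, -0.3, -0.2]
grip_width: 0.0334
gripper_force: 30.0
```

{"fn": "servo_tool", "kwargs": {"steps": [{"tx": 0, "ty": 0, "tz": 0, "yaw": 0, "claw": 2.9}, {"tx": 0, "ty": 0, "tz": 0, "yaw": 0, "claw": 2.9}]}}

```text
time_s: 20.4
position: [0.5556, 0.3953, 0.1739]
tool_rot: [[-0.974, 0.229, -0.0], [0.229, 0.974, -0.0], [0.0, -0.0, -1.0]]
ft_force: [-1.1, 0.1, -0.3]
grip_width: 0.0329
gripper_force: 30.0
```

{"fn": "servo_tool", "kwargs": {"steps": [{"tx": 0, "ty": 0.1, "tz": -4, "yaw": 0, "claw": 2.9}, {"tx": 0, "ty": 0, "tz": -4, "yaw": 0, "claw": 2.9}, {"tx": 0, "ty": 0, "tz": -2.4, "yaw": 0, "claw": 2.9}, {"tx": 0, "ty": 0, "tz": -1.2, "yaw": 0, "claw": 2.9}, {"tx": 0, "ty": 0, "tz": -0.6, "yaw": 0, "claw": 2.9}, {"tx": 0, "ty": 0, "tz": -0.3, "yaw": 0, "claw": 2.9}, {"tx": 0, "ty": 0, "tz": -0.2, "yaw": 0, "claw": 2.9}, {"tx": 0, "ty": 0, "tz": -0.15, "yaw": 0, "claw": 2.9}, {"tx": 0, "ty": 0, "tz": 0, "yaw": 0, "claw": 2.9}, {"tx": 0, "ty": 0, "tz": 0, "yaw": 0, "claw": 2.9}]}}

```text
time_s: 21.4
position: [0.5557, 0.3969, 0.0458]
tool_rot: [[-0.974, 0.229, 0.001], [0.229, 0.974, 0.0], [-0.001, 0.0, -1.0]]
ft_force: [0.3, 0.2, -0.4]
grip_width: 0.0332
gripper_force: 30.0
```

{"fn": "servo_tool", "kwargs": {"steps": [{"tx": 0, "ty": 0, "tz": -0.1, "yaw": 0, "claw": 2.9}, {"tx": 0, "ty": 0, "tz": -0.1, "yaw": 0, "claw": 2.9}, {"tx": 0, "ty": 0, "tz": 0, "yaw": 0, "claw": 2.9}, {"tx": 0, "ty": 0, "tz": 0, "yaw": 0, "claw": 2.9}]}}

```text
time_s: 21.8
position: [0.5557, 0.3969, 0.0443]
tool_rot: [[-0.974, 0.229, 0.001], [0.229, 0.974, 0.0], [-0.001, 0.001, -1.0]]
ft_force: [-0.8, -1.2, 6.6]
grip_width: 0.0331
gripper_force: 30.6
```

{"fn": "servo_tool", "kwargs": {"steps": [{"tx": 0, "ty": 0, "tz": 0, "yaw": 0, "claw": 3.6}, {"tx": 0, "ty": 0, "tz": 0, "yaw": 0, "claw": 4.2}, {"tx": 0, "ty": 0, "tz": 0, "yaw": 0, "claw": 5}, {"tx": 0, "ty": 0, "tz": 0, "yaw": 0, "claw": 6}, {"tx": 0, "ty": 0, "tz": 0, "yaw": 0, "claw": 6}, {"tx": 0, "ty": 0, "tz": 2, "yaw": 0, "claw": 6.5}, {"tx": 0, "ty": 0, "tz": 4, "yaw": 0, "claw": 7.5}, {"tx": 0, "ty": 0, "tz": 4, "yaw": 0, "claw": 8.5}, {"tx": 0, "ty": 0, "tz": 3, "yaw": 0, "claw": 8.5}]}}

```text
time_s: 22.7
position: [0.5558, 0.3969, 0.1761]
tool_rot: [[-0.973, 0.229, 0.002], [0.229, 0.973, 0.001], [-0.002, 0.002, -1.0]]
ft_force: [0.4, 0.2, -0.5]
grip_width: 0.0848
gripper_force: 0.0
```

{"fn": "servo_tool", "kwargs": {"steps": [{"tx": -1.2, "ty": -3.8, "tz": 0, "yaw": 0, "claw": 8.5}, {"tx": -1.2, "ty": -3.8, "tz": 0, "yaw": 0, "claw": 8.5}, {"tx": -1.2, "ty": -3.8, "tz": 0, "yaw": 0, "claw": 8.5}, {"tx": -1.2, "ty": -3.8, "tz": 0, "yaw": 0, "claw": 8.5}, {"tx": -1.2, "ty": -3.8, "tz": 0, "yaw": 0, "claw": 8.5}, {"tx": -1.2, "ty": -3.8, "tz": 0, "yaw": 0, "claw": 8.5}, {"tx": -1.2, "ty": -3.8, "tz": 0, "yaw": 0, "claw": 8.5}, {"tx": -1.2, "ty": -3.8, "tz": 0, "yaw": 0, "claw": 8.5}, {"tx": -0.15, "ty": -0.5, "tz": 0, "yaw": 0, "claw": 8.5}, {"tx": 0, "ty": 0, "tz": 0, "yaw": 0, "claw": 8.5}, {"tx": 0, "ty": 0, "tz": 0, "yaw": 0, "claw": 8.5}]}}

```text
time_s: 23.8
position: [0.4585, 0.0884, 0.1734]
tool_rot: [[-0.974, 0.228, 0.001], [0.228, 0.974, 0.0], [-0.0, 0.0, -1.0]]
ft_force: [0.2, 0.8, -0.0]
grip_width: 0.0848
gripper_force: 0.0
```

```bash
python3 - <<'E'
from h import *
im,D=depth("top",4)
P=cloud("top",D)
q=P[140:195,170:210].reshape(-1,3);q=q[(q[:,2]>.037)&(q[:,2]<.09)];print("Sseat",*rect(q[:,:2]),np.percentile(q[:,2],97)*1000)
si,_=env.get_image("side");cv2.imwrite("pics/p3.png",np.hstack([cv2.resize(im[110:260,160:330],(397,350)),cv2.resize(si[130:290,180:362],(398,350))])[:,:,::-1])
E
```

```text
Sseat [554.9 396.4] [33.5 81.7] -11.4 52.11311465614161
```

View pics/p3.png

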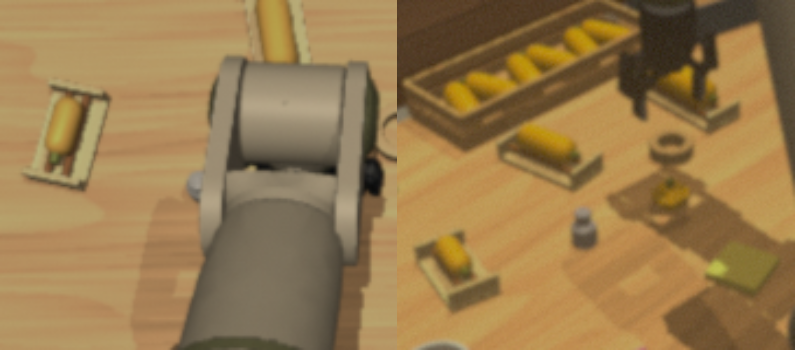

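All three squash are seated; the small one's top is at 52 mm as expected. Now the pattypan.

{"fn": "servo_tool", "kwargs": {"steps": [{"tx": 0, "ty": 0, "tz": -4, "yaw": 0, "claw": 8.5}, {"tx": 0, "ty": 0, "tz": -4, "yaw": 0, "claw": 8.5}, {"tx": 0, "ty": 0, "tz": -3, "yaw": 0, "claw": 8.5}, {"tx": 0, "ty": 0, "tz": -2, "yaw": 0, "claw": 8.5}, {"tx": 0, "ty": 0, "tz": -1, "yaw": 0, "claw": 8.5}, {"tx": 0, "ty": 0, "tz": -0.4, "yaw": 0, "claw": 8.5}, {"tx": 0, "ty": 0, "tz": 0, "yaw": 0, "claw": 7}, {"tx": 0, "ty": 0, "tz": 0, "yaw": 0, "claw": 6.3}, {"tx": 0, "ty": 0, "tz": 0, "yaw": 0, "claw": 5.8}, {"tx": 0, "ty": 0, "tz": 0, "yaw": 0, "claw": 5.2}, {"tx": 0, "ty": 0, "tz": 0, "yaw": 0, "claw": 5.2}, {"tx": 0, "ty": 0, "tz": 0, "yaw": 0, "claw": 5.2}, {"tx": 0, "ty": 0, "tz": 0, "yaw": 0, "claw": 5.2}]}}

```text
time_s: 25.35
position: [0.4587, 0.0879, 0.0307]
tool_rot: [[-0.973, 0.229, 0.003], [0.229, 0.973, 0.0], [-0.003, 0.001, -1.0]]
ft_force: [-1.0, 1.4, 10.1]
grip_width: 0.0567
gripper_force: 29.7
```

{"fn": "servo_tool", "kwargs": {"steps": [{"tx": 0, "ty": 0, "tz": 0.5, "yaw": 0, "claw": 5.2}, {"tx": 0, "ty": 0, "tz": 1.5, "yaw": 0, "claw": 5.2}, {"tx": 0, "ty": 0, "tz": 3, "yaw": 0, "claw": 5.2}, {"tx": 0, "ty": 0, "tz": 4, "yaw": 0, "claw": 5.2}, {"tx": -0.35, "ty": -2, "tz": 2, "yaw": 0, "claw": 5.2}, {"tx": -0.7, "ty": -3.9, "tz": 0, "yaw": 0, "claw": 5.2}, {"tx": -0.7, "ty": -3.9, "tz": 0, "yaw": 0, "claw": 5.2}, {"tx": -0.7, "ty": -3.9, "tz": 0, "yaw": 0, "claw": 5.2}, {"tx": -0.7, "ty": -3.9, "tz": 0, "yaw": 0, "claw": 5.2}, {"tx": -0.7, "ty": -3.9, "tz": 0, "yaw": 0, "claw": 5.2}, {"tx": -0.7, "ty": -3.9, "tz": 0, "yaw": 0, "claw": 5.2}, {"tx": -0.7, "ty": -3.9, "tz": 0, "yaw": 0, "claw": 5.2}, {"tx": -0.7, "ty": -3.9, "tz": 0, "yaw": 0, "claw": 5.2}, {"tx": -0.7, "ty": -3.9, "tz": 0, "yaw": 0, "claw": 5.2}, {"tx": -0.7, "ty": -3.9, "tz": 0, "yaw": 0, "claw": 5.2}, {"tx": -0.4, "ty": -2.3, "tz": 0, "yaw": 0, "claw": 5.2}, {"tx": 0, "ty": 0, "tz": 0, "yaw": 0, "claw": 5.2}, {"tx": 0, "ty": 0, "tz": 0, "yaw": 0, "claw": 5.2}]}}

```text
time_s: 27.15
position: [0.3802, -0.345, 0.1394]
tool_rot: [[-0.973, 0.23, -0.0], [0.23, 0.973, 0.001], [0.0, 0.0, -1.0]]
ft_force: [-0.2, 0.9, -0.9]
grip_width: 0.0565
gripper_force: 32.4
```

```bash
python3 - <<'E'
from h import *
im,d=env.get_image("top");si,_=env.get_image("side")
cv2.imwrite("pics/p4.png",np.hstack([cv2.resize(im[150:310,380:540],(400,400)),cv2.resize(si[100:240,340:480],(400,400))])[:,:,::-1])
E
```

```text
(no output)
```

View pics/p4.png

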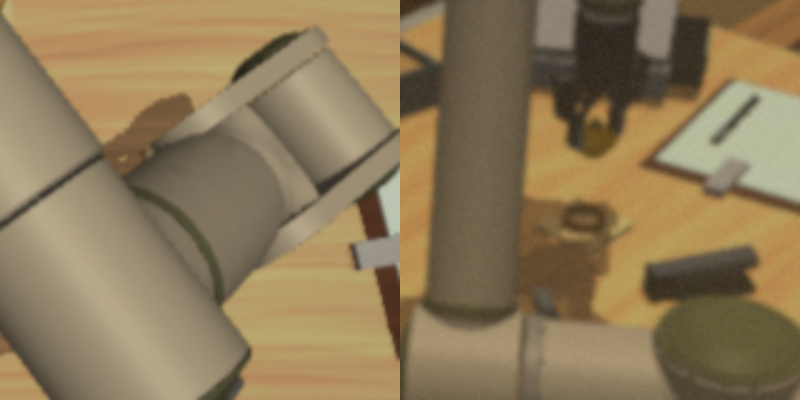

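The side view shows the pattypan held level above the ring stand. Lowering.

{"fn": "servo_tool", "kwargs": {"steps": [{"tx": 0.13, "ty": 0, "tz": -3, "yaw": 0, "claw": 5.2}, {"tx": 0, "ty": 0, "tz": -3, "yaw": 0, "claw": 5.2}, {"tx": 0, "ty": 0, "tz": -1.6, "yaw": 0, "claw": 5.2}, {"tx": 0, "ty": 0, "tz": -0.8, "yaw": 0, "claw": 5.2}, {"tx": 0, "ty": 0, "tz": -0.4, "yaw": 0, "claw": 5.2}, {"tx": 0, "ty": 0, "tz": -0.3, "yaw": 0, "claw": 5.2}, {"tx": 0, "ty": 0, "tz": -0.2, "yaw": 0, "claw": 5.2}, {"tx": 0, "ty": 0, "tz": 0, "yaw": 0, "claw": 5.2}, {"tx": 0, "ty": 0, "tz": 0, "yaw": 0, "claw": 5.2}]}}

```text
time_s: 28.15
position: [0.382, -0.3454, 0.0467]
tool_rot: [[-0.973, 0.229, 0.0], [0.229, 0.973, -0.001], [-0.001, -0.001, -1.0]]
ft_force: [1.5, 0.3, -0.3]
grip_width: 0.056
gripper_force: 32.4
```

{"fn": "servo_tool", "kwargs": {"steps": [{"tx": 0, "ty": 0, "tz": -0.15, "yaw": 0, "claw": 5.2}, {"tx": 0, "ty": 0, "tz": -0.1, "yaw": 0, "claw": 5.2}, {"tx": 0, "ty": 0, "tz": 0, "yaw": 0, "claw": 5.2}, {"tx": 0, "ty": 0, "tz": 0, "yaw": 0, "claw": 5.2}]}}

```text
time_s: 28.55
position: [0.3819, -0.3453, 0.0442]
tool_rot: [[-0.973, 0.229, 0.0], [0.229, 0.973, -0.0], [-0.0, -0.0, -1.0]]
ft_force: [-0.6, 1.2, 4.3]
grip_width: 0.0564
gripper_force: 32.9
```

{"fn": "servo_tool", "kwargs": {"steps": [{"tx": 0, "ty": 0, "tz": -0.1, "yaw": 0, "claw": 5.2}, {"tx": 0, "ty": 0, "tz": 0, "yaw": 0, "claw": 5.2}, {"tx": 0, "ty": 0, "tz": 0, "yaw": 0, "claw": 5.2}]}}

```text
time_s: 28.85
position: [0.3819, -0.3452, 0.0437]
tool_rot: [[-0.974, 0.229, 0.0], [0.229, 0.974, -0.001], [-0.0, -0.001, -1.0]]
ft_force: [-2.6, 3.2, 12.0]
grip_width: 0.0564
gripper_force: 33.5
```

Seated. I'll release gently, rise and clear the view.

{"fn": "servo_tool", "kwargs": {"steps": [{"tx": 0, "ty": 0, "tz": 0, "yaw": 0, "claw": 5.8}, {"tx": 0, "ty": 0, "tz": 0, "yaw": 0, "claw": 6.2}, {"tx": 0, "ty": 0, "tz": 0, "yaw": 0, "claw": 7}, {"tx": 0, "ty": 0, "tz": 0, "yaw": 0, "claw": 8}, {"tx": 0, "ty": 0, "tz": 0, "yaw": 0, "claw": 8}, {"tx": 0, "ty": 0, "tz": 2, "yaw": 0, "claw": 8}, {"tx": 0, "ty": 0, "tz": 4, "yaw": 0, "claw": 8.5}, {"tx": 0, "ty": 0, "tz": 4, "yaw": 0, "claw": 8.5}, {"tx": 0, "ty": 0, "tz": 4, "yaw": 0, "claw": 8.5}, {"tx": 0, "ty": 3.5, "tz": 1, "yaw": 0, "claw": 8.5}, {"tx": 0, "ty": 3.8, "tz": 0, "yaw": 0, "claw": 8.5}, {"tx": 0, "ty": 3.8, "tz": 0, "yaw": 0, "claw": 8.5}, {"tx": 0, "ty": 3.8, "tz": 0, "yaw": 0, "claw": 8.5}, {"tx": 0, "ty": 3.8, "tz": 0, "yaw": 0, "claw": 8.5}, {"tx": 0, "ty": 3.8, "tz": 0, "yaw": 0, "claw": 8.5}, {"tx": 0, "ty": 3.8, "tz": 0, "yaw": 0, "claw": 8.5}, {"tx": 0, "ty": 3.8, "tz": 0, "yaw": 0, "claw": 8.5}, {"tx": 0, "ty": 3.8, "tz": 0, "yaw": 0, "claw": 8.5}, {"tx": 0, "ty": 2, "tz": 0, "yaw": 0, "claw": 8.5}, {"tx": 0, "ty": 0, "tz": 0, "yaw": 0, "claw": 8.5}]}}

```text
time_s: 30.85
position: [0.3814, 0.0157, 0.1929]
tool_rot: [[-0.974, 0.225, -0.0], [0.225, 0.974, 0.0], [0.0, 0.0, -1.0]]
ft_force: [-0.4, 0.4, 0.2]
grip_width: 0.0848
gripper_force: 0.0
```

```bash
python3 - <<'E'
from h import *
im,D=depth("top",6);P=cloud("top",D)
def blk(u0,u1,v0,v1,z):
    q=P[v0:v1,u0:u1].reshape(-1,3);return q[(q[:,2]>z)&(q[:,2]<.09)]
q=blk(430,480,200,250,.026);print("pat",*rect(q[:,:2]),"top",np.percentile(q[:,2],[50,99])*1000)
A=np.c_[q[:,:2]-q[:,:2].mean(0),np.ones(len(q))]
c=q[:,:2].mean(0);t=q[q[:,2]>.051];print("stem",t[:,:2].mean(0)*1000,"belt mean",c*1000)
for k,a in (("L",(350,397,95,175,.042)),("M",(255,305,95,165,.037)),("S",(165,212,140,195,.037))): q=blk(*a);print(k,*rect(q[:,:2]),np.percentile(q[:,2],97)*1000)
for k,a in (("tape",(315,347,150,182,.006)),("wt",(235,258,177,200,.006))): print(k,*rect(blk(*a)[:,:2]))
si,_=env.get_image("side")
cv2.imwrite("pics/p5.png",np.hstack([cv2.resize(im[85:275,160:490],(500,288)),cv2.resize(si[140:220,350:433],(299,288),interpolation=cv2.INTER_CUBIC)])[:,:,::-1])
E
```

```text
pat [ 381.5 -345.7] [53.5 56.5] 27.7 top [42.13363468 57.17135379]
stem [ 380.83308274 -343.92359414] belt mean [ 380.02359772 -343.34417889]
L [ 639.7 -128.7] [ 49.8 151.1] -4.0 66.04471431516048
M [667.2 139.8] [ 41.7 114.3] 9.4 58.63065344325297
S [554.6 396.7] [33.  81.7] -13.8 51.283735215506944
tape [560.1 -10.3] [54.5 68.2] 74.4
wt [484.9 228.9] [30.1 34. ] -61.3
```

View pics/p5.png

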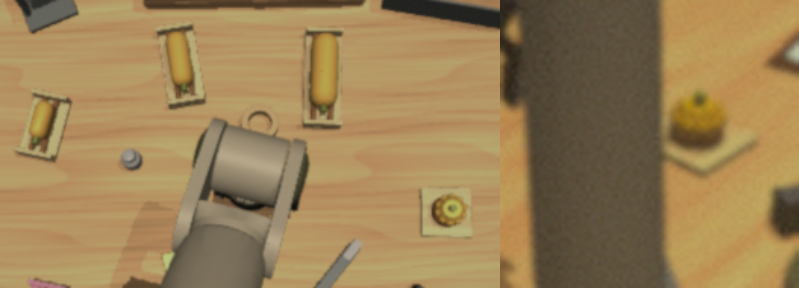

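All three squash are seated in their own cradles. The pattypan is level with its stem up (stem top 57 mm, expected about 57), and the bystanders haven't moved. Handing in.

```bash
python3 -c "
from rig import env
print(env.close_job())"
```

```text
the job is handed in; nothing more can be done
None
```

The job is handed in: all three squash are seated in their own cradles and the pattypan sits level, stem up, in the ring stand, at about 31 s of the 109 s; the scale weight measured unmoved, and the tape roll was partly hidden in the last image but never touched.

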